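# Vent a leak-test cage and hold its gate open

### The arm

A 6-joint arm with a two-finger parallel gripper is mounted at the origin on the work surface. World frame = base frame: x ahead of the robot, y to its left, z up, the work surface at z = 0. Lengths are in m, angles in rad, forces in N, time in s.
With the tool pointing down it reaches from about 0.375 to 0.9 m from the base axis. Payload 3.1 kg.
Tool frame: the origin (TCP) lies on the centre line of the jaws, within the pads' length; the fingertips stand 8 mm ahead of it and the grasp point (between the pads) lies 11 mm behind it; z points along the fingers, y is the line along which they close (so a half turn about z gives the same grasp; the last joint's range is limited). The gripper opens to 85 mm and grips with 20 to 120 N. Pads are 22 mm wide; open, the fingers measure 114 mm over their backs; the gripper's body (76 mm by 85 mm) begins 54 mm behind the grasp point. The pads swing forward as they close: fully open they stand 13 mm farther back than shut.
Start: joints at [1.149, 0.527, 1.433, -0, 1.181, -0.178], TCP at [0.15, 0.607, 0.239] pointing down, gripper open.
Joint ranges: [-3.08, 3.08], [-0.75, 2.2], [0.22, 2.44], [-1.43, 4.57], [0, 2.65], [-2.85, 2.85]. Speed limits (rad/s): [2.79, 2.79, 3.14, 3.14, 3.14, 3.14].

### API

Orientations are given as a unit quaternion [x, y, z, w].
In Python, from station import * gives the robot as it stands.
- The arm moves only by the tool play_rows, never from a script. Its argument "rows" is a list of rows, each a list of 3 entries, a list of its own where there are three numbers: the turn, a rotation vector about the tool's x, y, z in degrees, then the shift along the tool's x, y, z in mm, then the closure, from 0 (fully open) to 1 (shut). In form: [[[ax, ay, az], [dx, dy, dz], jaw], ...]. A call has 1 to 12 rows; each row shifts and turns the commanded pose from where the row before left it, along the tool's axes as they then stand; what a row does not reach is not made up. A row lasts 1/12 s, in which the tool goes at most 41.7 mm and 7.16 degrees, less where a joint would pass 70% of its speed; a pose out of reach is approached as far as the arm can. A call with a gripper value outside its range is refused whole. The fingers move at their own pace and stop on an object; "grip_force" is the grip in N (left out, the last holds). Time passes only in rows, so rows that do not move let the fingers close. It gives the time, the measured TCP pose, the force, the opening and the grip force at its end, in the units of the state.
- sense(): the state, without advancing time (a new reading comes with each control period).
- snapshot(name): name is "scene" or "top"; returns (picture, depth): 480x640x3 uint8, red, green, blue; 480x640 float32, m along the optical axis (not along the pixel's ray), 0 where there is no reading.
- get_calibration(name): a dict with "vfov" (degrees; the focal length in pixels is half the picture's height over the tangent of half this angle, whatever the lens; pixels are square), "cx", "cy" (the principal point, pixels), "xyz" and "attitude" of the camera in the world. Camera axes: x right, y down, z forward; pixel columns grow to the right and rows downward; lengths in m; the calibration is good to about 2 mm. A picture is of the moment at which its call begins. get_calibration takes no time and is no camera call.
- sign_off(): hands the job in; it is judged then, once.
The state is a dict: "t": time; "q": joint angles; "qd": joint speeds; "tau": joint torques, N m; "tcp_pos": TCP position; "tool_rot": TCP orientation; "force": force on the tool from outside, world axes, zero at the start; "ft_torque": the same for the moment, N m; "finger_gap": opening from 0.0 (shut) to 1.0 (fully open); "gripper_force": force on a finger pad.
Only numpy, scipy, OpenCV 4.12 (cv2) and the standard library are available. Lean on these libraries where they do the work, as an engineer would, in place of code of your own. Each camera call takes 0.05 s, during which the arm holds its last target. There are 200 camera calls.

### The job

Let the air out of the small leak-test cage and open it: turn the T-handle of the vent ball valve to half open (45 degrees), then squeeze the catch on the latch post beside the gate fully in (it stays in), and only then squeeze the sprung catch on top of the gate and, gripping it, swing the gate out towards you past its detent. Finish while still holding the gate wide, at least 75 degrees open, since it springs back if let go; leave the valve at half open and do not disturb the grease tub or the steel socket standing nearby.

Things in the scene. Friction and masses are not known exactly. Their poses are not given: they have to be found in the camera images.
- valve_mid (a point): Middle of the vent valve's T-handle, on its upright turning axis, 94 mm above the bench. x axis: along the pipe; the frame does not turn with the handle. The handle is a plain steel bar 66 long, 12 thick, 24 high (12 above and below this point); the brass valve body's top is 31 below this point.
- valve (a joint): Angle of the valve handle (rad): 0 = shut, bar straight across the pipe (along y of valve_mid); grows counter-clockwise from above; pi/2 = fully open, bar along the pipe; half open = pi/4. Starts between 0 and 0.3. Friction 0.08 N m; stays where left.
- post_catch_mid (a point): Midway between the two black tabs of the catch on the latch post, right of the gate's free edge, 195 mm above the bench. x: away from the robot into the cage; y: along the shut gate to its hinge. Tabs at +y and -y, each 30 wide (x), 8 thick, tops 20 above and feet 33 below this point, outer faces 52 apart (36 squeezed). A bolt leaves the +y tab, its top 25 below this point.
- post_catch (a joint): How far each tab of the post catch is pressed in (m): 0 = out (bolted), 0.008 = fully squeezed (gate free of its bolt from 0.006). Both tabs move together, about 5 N of squeeze; it stays where it is left.
- gate_catch_mid (a point): Midway between the two black tabs of the catch on top of the gate near its free edge, 195 mm above the bench, 140 from the hinge axis; moves and turns with the gate. x: gate's normal, away from the robot when shut; y: along the gate to the hinge. Tabs at -x and +x, shape and size as on the post catch. When shut, 110 mm from the post catch.
- gate_catch (a joint): How far each tab of the gate catch is pressed in (m): 0 = out (bolted), 0.008 = fully squeezed (bolt free from 0.006). Both tabs move together against a spring (about 11 N in all) that pushes them out when released.
- gate_hinge (a point): On the gate's upright hinge axis, 195 mm above the bench; fixed to the cage, axes as those of post_catch_mid. The shut gate runs from here along -y: 180 long, 12 thick, 16 to 150 above the bench (its catch stands above that). The cage, 210 wide and 150 high, stands behind it on the +x side.
- gate (a joint): Opening of the gate (rad): 0 = shut; grows as its free edge swings to -x of gate_hinge (towards the robot, clockwise from above); stop at 1.6. Bolted shut unless the post catch is in and the gate catch squeezed. A ball detent resists at 0.6 to 0.8 rad (about 8 N at the catch); a spring closes it with 1 to 3 N at the catch.
- tub_mid (a point): Middle of a bystander: closed white grease tub, 84 mm diameter, 85 high, on the other side of the cage from the valve.
- socket: Bystander: upright steel wrench socket, 24 mm diameter, 50 high, between the latch post and the robot; origin at its foot.
- vent: The vent valve's low stand, 150 x 80 mm, fixed to the bench left or right of the cage: a brass ball valve in a level steel pipe (along its x). Origin on the bench under the handle.
There are look-alikes about, which are no part of the job. What is shaped like the vent but green is not meant.

How it is judged:
On the way, in this order (a step that is already met when the one before it is completed fails the run):
1. the vent valve is at half open (45 degrees, within 10) (value of joint valve between 0.611 and 0.96 rad), for 0.3 s.
2. the post catch is squeezed in (value of joint post_catch above 0.006 m), for 0.2 s.
3. the gate catch is squeezed while the gate is shut (value of joint gate_catch above 0.006 m and value of joint gate below 0.1 rad), for 0.1 s.
4. the gate is past its detent (value of joint gate above 0.95 rad), for 0.1 s.
At the end, for the whole second after the job is handed in: The fingers are holding the gate (more than 1 N on it) still, at more than 1.25 rad (72 degrees) open; the post catch is still in (more than 5.5 mm) and the vent valve is still at 45 degrees within 10 (all of step 1 and value of joint gate above 1.25 rad and velocity of joint gate between -0.1 and 0.1 rad/s and contact force between the fingers and gate above 1 N and value of joint post_catch above 0.0055 m); the arm keeps its last pose, push and grip.
It fails at once if the gate catch is squeezed before the post catch (value of joint gate_catch above 0.005 m and value of joint post_catch below 0.005 m).
It fails at once if the tub or the socket is moved by more than 20 mm (distance of any of tub_mid, socket from where it was at the start of the episode above 0.02 m).
It also fails if it takes over 64 s, if anything falls off the work surface, if the arm or the gripper's body presses on something with over 40 N, if the wrist force passes 120 N, or if a joint passes its speed limit or range.

## Working session

There is one attempt and no reset: what is moved stays moved. The work goes in short steps, Python scripts to look and compute and a tool call to move; the robot and the scene stay as the last step left them, time stands still between calls to the robot, and variables do not carry over. Pictures are saved under pics/ and viewed, at most 10 in all, crops included, and the job is handed in when it is done.

Besides the shell and the picture viewer there is one more tool, called after "Call:" in YAML: its name, and indented under it one key for each argument. play_rows: Moves the arm, as the interface text tells. Its arguments: {"type":"object","properties":{"rows":{"type":"array","items":{"type":"array"}},"grip_force":{"type":"number"}},"required":["rows"]}

```bash
mkdir -p pics
cat > h.py <<'E'
from station import *
import numpy as np, cv2
from scipy.spatial.transform import Rotation as R
def cam(n):
    c=get_calibration(n); f=240/np.tan(np.radians(c["vfov"])/2); return c,f
def snap(n,name):
    p,d=snapshot(n); cv2.imwrite(f"pics/{name}.png",p[:,:,::-1]); np.save(f"pics/{name}.npy",d); return p,d
def rot(c):
    a=np.array(c["attitude"],float)
    return R.from_quat(a).as_matrix() if a.size==4 else a.reshape(3,3)
def cloud(n,d):
    c,f=cam(n); v,u=np.mgrid[:480,:640]
    P=np.stack([(u-c["cx"])*d/f,(v-c["cy"])*d/f,d],-1)
    return P@rot(c).T+np.array(c["xyz"])
def plane(n,u,v,z):
    c,f=cam(n); r=rot(c)@np.array([(u-c["cx"])/f,(v-c["cy"])/f,1]); o=np.array(c["xyz"])
    return o+r*(z-o[2])/r[2]
E
python3 - <<'E'
from h import *
for n in("scene","top"):
    print(get_calibration(n)); p,d=snap(n,n+"1")
s=sense(); print(s)
E
```

```text
{'vfov': 56.601532613234596, 'cx': 314.9883958085948, 'cy': 241.049316192487, 'xyz': array([ 1.05192329, -0.40620728,  0.64592995]), 'attitude': array([ 0.78181702,  0.41349716, -0.22039651, -0.41134855])}
{'vfov': 49.71839308425203, 'cx': 324.042235665938, 'cy': 242.508225949462, 'xyz': array([0.249039  , 0.0241918 , 1.28020389]), 'attitude': array([ 0.7150221 , -0.6952502 ,  0.06035936, -0.04156097])}
{'t': 0.1, 'q': array([ 1.14946039e+00,  5.28393150e-01,  1.43371770e+00, -4.51145896e-06,
        1.18142944e+00, -1.78493291e-01]), 'qd': array([-0.00077034, -0.00338085, -0.00327425, -0.00036972,  0.00047044,
       -0.00015093]), 'tau': array([ 1.35786559e-04, -4.43305027e+01, -1.78586072e+01, -2.37756476e-04,
        3.87270033e-03, -6.24927694e-06]), 'tcp_pos': array([0.15000582, 0.60610706, 0.23843718]), 'tool_rot': array([ 1.21122280e-01,  9.92637116e-01, -9.30965621e-04, -2.85710799e-04]), 'force': array([-0.25502967,  0.72103791, -0.27073783]), 'ft_torque': array([ 0.03969489, -0.04609398,  0.0282641 ]), 'gripper_force': 0.0, 'finger_gap': 1.0005079630900886}
```

View pics/top1.png

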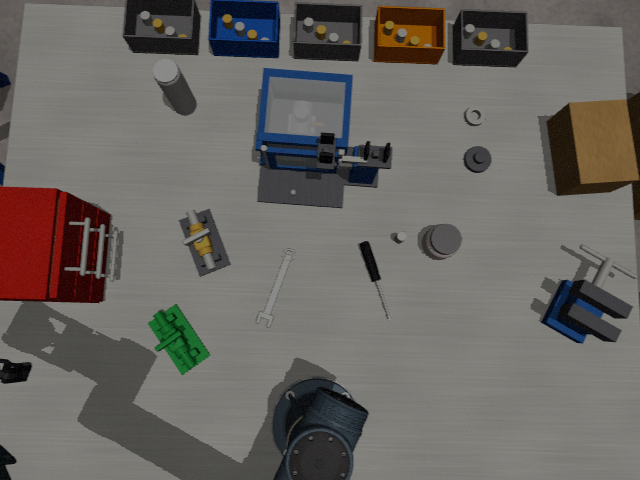

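View pics/scene1.png

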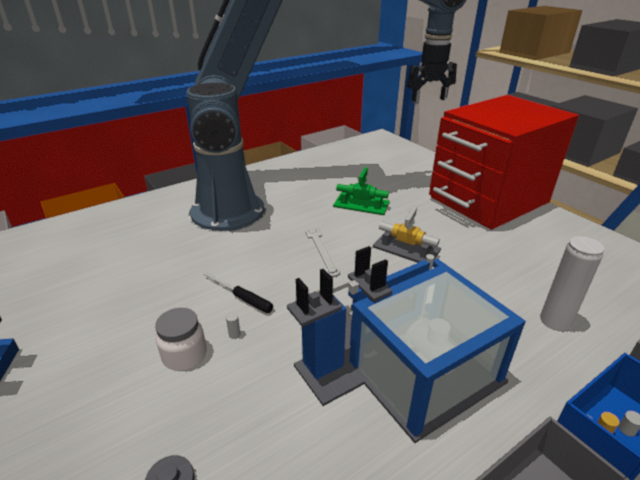

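Top view: brass vent at (202,241), and the green look-alike at (178,340). The gate catch is at (326,148), the post catch at (377,152), the socket at (400,237) and the tub at (442,240). Only the brass vent fits the description. Next is a close crop, with depth.

Run:
```python
from h import *
p=cv2.imread("pics/top1.png"); d=np.load("pics/top1.npy")
a=cv2.resize(p[195:285,165:245],None,fx=5,fy=5,interpolation=cv2.INTER_CUBIC)[:450]
b=cv2.resize(p[120:210,250:400],None,fx=5,fy=5,interpolation=cv2.INTER_CUBIC)[:, :]
cv2.imwrite("pics/c1.png",cv2.resize(np.hstack([a[:, :]]),None,fx=1,fy=1)); cv2.imwrite("pics/c2.png",b)
C=cloud("top",d)
def show(name,u0,u1,v0,v1,z0,z1):
    S=C[v0:v1,u0:u1].reshape(-1,3); V,U=np.mgrid[v0:v1,u0:u1]
    m=(S[:,2]>z0)&(S[:,2]<z1); q=S[m]; 
    if m.sum()<3: print(name,m.sum());return
    r=cv2.minAreaRect((q[:,:2]*1000).astype(np.float32)); print(name,m.sum(),q.mean(0).round(4),q[:,2].max().round(3),r,(U.ravel()[m].mean(),V.ravel()[m].mean()))
show("handle",165,245,195,285,.098,.12)
show("pipe",165,245,195,285,.03,.085)
show("base",165,245,195,285,.006,.025)
show("gcatch",312,340,128,172,.198,.23)
show("pcatch",360,400,135,175,.198,.23)
show("posttop",340,400,130,180,.12,.19)
show("cage",250,360,60,180,.14,.16)
show("socket",385,415,222,252,.04,.06)
show("tub",415,470,215,265,.07,.1)
print(C[241,202],C[300,340])
```

```text
handle 164 [0.4267 0.2871 0.1052] 0.112 ((427.60272216796875, 287.5429992675781), (13.058545112609863, 64.84073638916016), 29.771923065185547) (np.float64(196.1768292682927), np.float64(235.8780487804878))
pipe 832 [0.4241 0.2847 0.0536] 0.085 ((426.4510803222656, 290.091064453125), (151.55767822265625, 55.29341125488281), 23.707332611083984) (np.float64(201.83293269230768), np.float64(240.45793269230768))
base 846 [0.4243 0.2791 0.0092] 0.025 ((431.1195373535156, 289.28997802734375), (221.2928466796875, 185.2489013671875), 5.551229476928711) (np.float64(207.8096926713948), np.float64(243.0933806146572))
gcatch 160 [ 0.6156 -0.0031  0.2117] 0.219 ((616.755859375, -3.315990447998047), (28.78244972229004, 52.616329193115234), 88.65605163574219) (np.float64(326.9875), np.float64(145.21875))
pcatch 129 [ 0.6108 -0.113   0.2124] 0.219 ((611.7192993164062, -112.83528900146484), (52.47358322143555, 29.082698822021484), 86.93859100341797) (np.float64(378.1007751937984), np.float64(149.015503875969))
posttop 1122 [ 0.6136 -0.0887  0.158 ] 0.19 ((630.7947387695312, -91.62881469726562), (120.30803680419922, 87.08384704589844), 87.28192138671875) (np.float64(364.20588235294116), np.float64(155.26648841354725))
cage 7148 [0.7167 0.0486 0.1485] 0.16 ((698.4378662109375, 34.788055419921875), (238.244384765625, 234.50270080566406), 86.90441131591797) (np.float64(304.58547845551203), np.float64(111.20299384443202))
socket 79 [ 0.4501 -0.193   0.0491] 0.053 ((450.2431945800781, -193.3896026611328), (22.085174560546875, 22.825054168701172), 46.55959701538086) (np.float64(401.45569620253167), np.float64(235.91139240506328))
tub 768 [ 0.4407 -0.2914  0.0845] 0.091 ((441.8292236328125, -292.630859375), (71.18650817871094, 71.44062042236328), 28.29547691345215) (np.float64(445.7643229166667), np.float64(238.81119791666666))
[0.42152878 0.28257621 0.06117075] [ 0.2937782  -0.0504505   0.00068487]
```

View pics/c1.png

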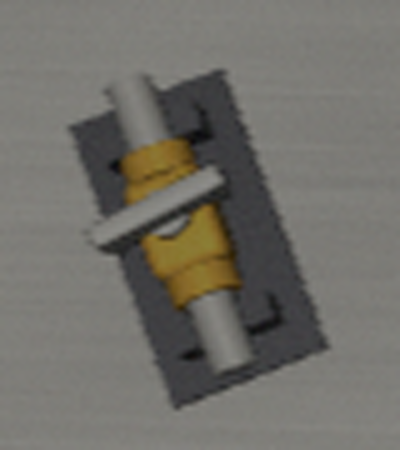

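View pics/c2.png

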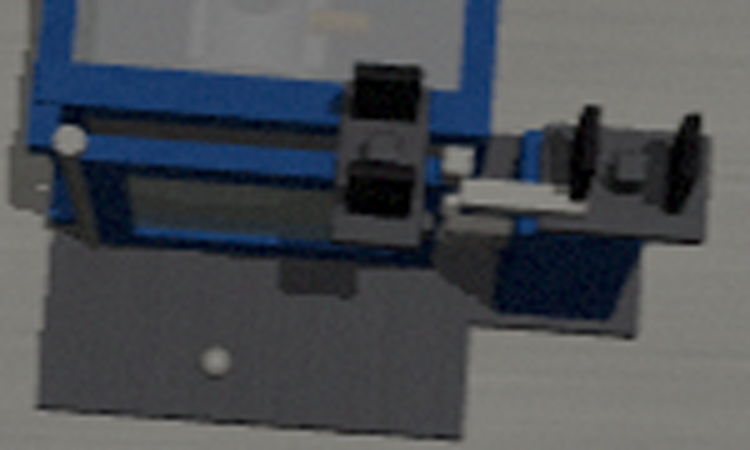

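Crop 1 shows the steel bar across the brass body, centred near top-picture pixel (196.5,236.5). Crop 2 shows the gate tabs at crop (388,90)/(380,190) and the post tabs at (585,150)/(685,162). Sizes match: 52.5 outer, 110 apart. Next I refine the angles, check the red cabinet's clearance and work out the first legs.

```bash
cat >> h.py <<'E'
def to(x,y,z,s=None):
    s=s or sense(); return (R.from_quat(s["tool_rot"]).inv().apply(np.array([x,y,z])-s["tcp_pos"])*1000).round(1)
def yang(s=None):
    s=s or sense(); v=R.from_quat(s["tool_rot"]).apply([0,1,0]); return np.degrees(np.arctan2(v[1],v[0]))
E
python3 - <<'E'
from h import *
C=cloud("top",np.load("pics/top1.npy"))
def ang(a,b,z):
    d=plane("top",*b,z)-plane("top",*a,z); return np.degrees(np.arctan2(d[1],d[0]))%180
f=lambda u,v:(165+u/5,195+v/5)
print("base",ang(f(222,70),f(328,347),.012),ang(f(70,127),f(175,408),.012),"pipe",ang(f(130,90),f(232,350),.045))
print("handle",ang(f(92,238),f(225,178),.106), plane("top",*f(160,207),.106), "axis from base", plane("top",*f(199,238),.012))
S=C[180:310,0:125].reshape(-1,3);S=S[S[:,2]>.05];print("cab",S.min(0),S.max(0),np.percentile(S,[2,98],0))
print(to(.27,.36,.24),yang())
E
```

```text
base 23.55903399773149 23.558036839655813 pipe 24.268481797488164
handle 116.73895178467882 [0.42542757 0.28502383 0.106     ] axis from base [0.42472191 0.28592466 0.012     ]
cab [0.249039   0.0241918  0.05008714] [0.49170867 0.71203039 1.28020389] [[0.27235429 0.47914002 0.06793791]
 [0.48557314 0.63345212 0.26368036]]
[-175.7 -210.    -1.2] 76.08625823674194
```

Call:
play_rows:
  rows:
    - [[0, 0, 0], [-22, -26, 0], 0]
    - [[0, 0, 0], [-22, -26, 0], 0]
    - [[0, 0, 0], [-22, -26, 0], 0]
    - [[0, 0, 0], [-22, -26, 0], 0]
    - [[0, 0, 0], [-22, -26, 0], 0]
    - [[0, 0, 0], [-22, -26, 0], 0]
    - [[0, 0, 0], [-22, -26, 0], 0]
    - [[0, 0, 0], [-22, -28, 0], 0]
    - [[0, 0, 0], [-28, -6, 0], 0]
    - [[0, 0, 0], [-28, -6, 0], 0]
    - [[0, 0, 0], [-28, -6, 0], 0]
    - [[0, 0, 0], [-28, -6, 0], 0]

```text
t: 1.1
tcp_pos: [0.3744, 0.3092, 0.2392]
tool_rot: [0.121, 0.993, -0.0, -0.0]
force: [0.6, 0.9, -0.1]
finger_gap: 1.0
gripper_force: 0.0
```

Call:
play_rows:
  rows:
    - [[0, 0, 0], [-28, -5, 0], 0]
    - [[0, 0, 0], [-28, -5, 0], 0]
    - [[0, 0, 6], [0, 0, 0], 0]
    - [[0, 0, 6], [0, 0, 0], 0]
    - [[0, 0, 6], [0, 0, 0], 0]
    - [[0, 0, 6], [0, 0, 0], 0]
    - [[0, 0, 6], [0, 0, 0], 0]
    - [[0, 0, 6], [0, 0, 0], 0]
    - [[0, 0, 6], [0, 0, 0], 0]
    - [[0, 0, 6], [0, 0, 0], 0]
    - [[0, 0, 0], [0, 0, 0], 0]
    - [[0, 0, 0], [0, 0, 0], 0]

```text
t: 2.1
tcp_pos: [0.4252, 0.287, 0.239]
tool_rot: [0.513, 0.858, -0.0, -0.0]
force: [-0.3, 1.0, 1.0]
finger_gap: 0.999
gripper_force: 0.0
```

Run:
```python
from h import *
s=sense();print(s["t"],s["tcp_pos"],yang(),to(.426,.2862,.088),R.from_quat(s["tool_rot"]).as_matrix()[:,2])
p,d=snap("scene","s2"); cv2.imwrite("pics/s2c.png",cv2.resize(p[130:290,330:530,::-1],None,fx=3,fy=3))
```

```text
2.1 [0.42524545 0.28699902 0.23904249] 28.2454976316112 [ -1.1   0.4 151. ] [-6.40299844e-04 -3.29645572e-04 -9.99999741e-01]
```

View pics/s2c.png

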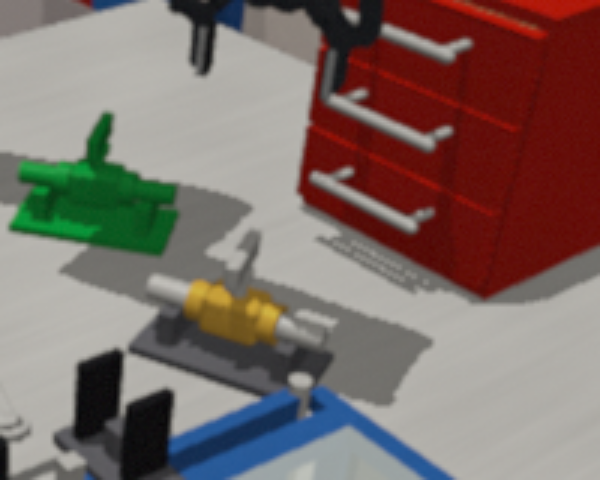

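The crop shows the open fingers at (200,50) and (335,75) above the brass valve, straddling the bar at (245,255). Descending and gripping.

Call:
play_rows:
  rows:
    - [[0, 0, 0], [-1, 0, 30], 0]
    - [[0, 0, 0], [0, 0, 30], 0]
    - [[0, 0, 0], [0, 0, 30], 0]
    - [[0, 0, 0], [0, 0, 30], 0]
    - [[0, 0, 0], [0, 0, 20], 0]
    - [[0, 0, 0], [0, 0, 11], 0]
    - [[0, 0, 0], [0, 0, 0], 0.6]
    - [[0, 0, 0], [0, 0, 0], 1]
    - [[0, 0, 0], [0, 0, 0], 1]
    - [[0, 0, 0], [0, 0, 0], 1]
    - [[0, 0, 0], [0, 0, 0], 1]
    - [[0, 0, 0], [0, 0, 0], 1]
  grip_force: 30

```text
t: 3.15
tcp_pos: [0.4269, 0.2867, 0.0895]
tool_rot: [0.514, 0.858, 0.001, 0.001]
force: [-0.2, -0.8, 3.7]
finger_gap: 0.231
gripper_force: 29.2
```

Call:
play_rows:
  rows:
    - [[0, 0, 0], [0, 0, 0], 1]
    - [[0, 0, 0], [0, 0, 0], 1]
    - [[0, 0, 0], [0, 0, 0], 1]
    - [[0, 0, 0], [0, 0, 0], 1]
    - [[0, 0, 0], [0, 0, 0], 1]
    - [[0, 0, 0], [0, 0, 0], 1]

```text
t: 3.65
tcp_pos: [0.4269, 0.2867, 0.0895]
tool_rot: [0.514, 0.858, 0.001, 0.001]
force: [-0.7, -1.1, 5.8]
finger_gap: 0.226
gripper_force: 29.3
```

Call:
play_rows:
  rows:
    - [[0, 0, -4], [0, 0, 0], 1]
    - [[0, 0, -4], [0, 0, 0], 1]
    - [[0, 0, -4], [0, 0, 0], 1]
    - [[0, 0, -4], [0, 0, 0], 1]
    - [[0, 0, -4], [0, 0, 0], 1]
    - [[0, 0, 0], [0, 0, 0], 1]

```text
t: 4.15
tcp_pos: [0.4276, 0.2872, 0.0895]
tool_rot: [0.357, 0.934, 0.002, 0.002]
force: [1.1, 1.9, 6.0]
finger_gap: 0.228
gripper_force: 29.3
```

Run:
```python
from h import *
p,d=snap("scene","s3"); cv2.imwrite("pics/s3c.png",cv2.resize(p[160:280,360:460,::-1],None,fx=5,fy=5))
s=sense();print(s["force"],s["ft_torque"],yang(),s["finger_gap"])
```

```text
[0.56248176 2.13265609 6.64777433] [ 0.38167661 -0.13544625  0.03505816] 48.041414758691545 0.22816005000878947
```

View pics/s3c.png

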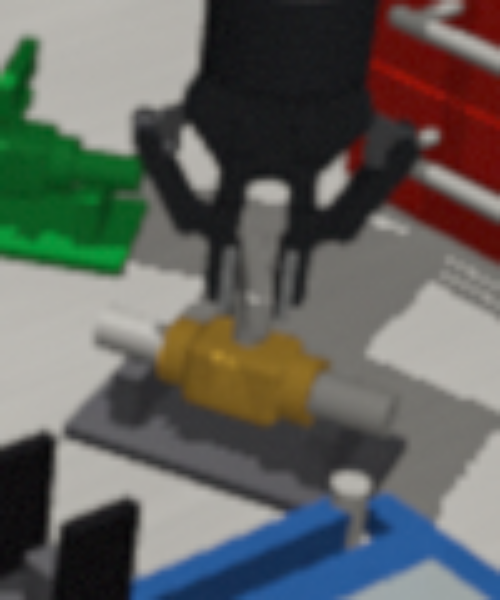

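The crop shows both pads on the bar at (260,240), and it turned with the tool. Next I turn the last 20°, hold, open and rise.

Call:
play_rows:
  rows:
    - [[0, 0, -4], [0, 0, 0], 1]
    - [[0, 0, -4], [0, 0, 0], 1]
    - [[0, 0, -4], [0, 0, 0], 1]
    - [[0, 0, -4], [0, 0, 0], 1]
    - [[0, 0, -4], [0, 0, 0], 1]
    - [[0, 0, -1], [0, 0, 0], 1]
    - [[0, 0, 0], [0, 0, 0], 1]
    - [[0, 0, 0], [0, 0, 0], 1]
    - [[0, 0, 0], [0, 0, 0], 1]
    - [[0, 0, 0], [0, 0, 0], 1]
    - [[0, 0, 0], [0, 0, 0], 1]
    - [[0, 0, 0], [0, 0, 0], 1]

```text
t: 5.2
tcp_pos: [0.4282, 0.288, 0.0895]
tool_rot: [0.183, 0.983, 0.002, 0.002]
force: [1.1, 4.9, 4.7]
finger_gap: 0.227
gripper_force: 29.2
```

Call:
play_rows:
  rows:
    - [[0, 0, 0], [0, 0, 0], 0]
    - [[0, 0, 0], [0, 0, 0], 0]
    - [[0, 0, 0], [0, 0, 0], 0]
    - [[0, 0, 0], [0, 0, 0], 0]
    - [[0, 0, 0], [0, 0, 0], 0]
    - [[0, 0, 0], [0, 0, -15], 0]
    - [[0, 0, 0], [0, 0, -35], 0]
    - [[0, 0, 0], [0, 0, -40], 0]
    - [[0, 0, 0], [0, 0, -40], 0]
    - [[0, 0, 0], [0, 0, -40], 0]
    - [[0, 0, 0], [0, 0, -40], 0]
    - [[0, 0, 0], [0, 0, 0], 0]

```text
t: 6.2
tcp_pos: [0.43, 0.2879, 0.3063]
tool_rot: [0.181, 0.983, 0.004, 0.007]
force: [0.7, 0.8, -0.1]
finger_gap: 1.002
gripper_force: 0.0
```

Run:
```python
from h import *
s=sense();print(s["tcp_pos"],yang(),s["q"].round(2),to(.48,-.01,.30),to(.6115,-.1128,.30))
p,d=snap("scene","s4"); C=cloud("scene",d)
S=C[170:260,360:460].reshape(-1,3)
S=S[(S[:,2]>.085)&(S[:,2]<.112)&(np.hypot(S[:,0]-.4265,S[:,1]-.2867)<.04)]
print(len(S),cv2.minAreaRect((S[:,:2]*1000).astype(np.float32)))
l=cv2.fitLine(S[:,:2].astype(np.float32),cv2.DIST_HUBER,0,.01,.01).ravel();print(np.degrees(np.arctan2(l[1],l[0]))%180)
```

```text
[0.42997196 0.28789317 0.30632311] 69.09921146625881 [ 0.37  0.3   1.62 -0.    1.2  -0.83] [-153.  -260.5    5.3] [-312.5 -309.6    6.7]
192 ((426.8879699707031, 284.65057373046875), (17.541873931884766, 66.57864379882812), 71.95218658447266)
160.60516
```

Valve reads about 47° from shut, which is within tolerance. Going to the post catch.

Call:
play_rows:
  rows:
    - [[0, 0, 0], [-26, -26, 0], 0]
    - [[0, 0, 0], [-26, -26, 0], 0]
    - [[0, 0, 0], [-26, -26, 0], 0]
    - [[0, 0, 0], [-26, -26, 0], 0]
    - [[0, 0, 0], [-26, -26, 0], 0]
    - [[0, 0, 0], [-26, -26, 0], 0]
    - [[0, 0, 0], [-26, -26, 0], 0]
    - [[0, 0, 0], [-26, -26, 0], 0]
    - [[0, 0, 0], [-26, -26, 0], 0]
    - [[0, 0, 0], [-26, -26, 0], 0]
    - [[0, 0, 0], [-26, -25, 0], 0]
    - [[0, 0, 0], [-26, -25, 0], 0]

```text
t: 7.25
tcp_pos: [0.606, -0.1163, 0.296]
tool_rot: [0.182, 0.983, 0.0, -0.002]
force: [-0.2, 1.1, 1.0]
finger_gap: 1.004
gripper_force: 0.0
```

Call:
play_rows:
  rows:
    - [[0, 0, -6], [0, 0, 0], 0]
    - [[0, 0, -6], [0, 0, 0], 0]
    - [[0, 0, -6], [0, 0, 0], 0]
    - [[0, 0, 0], [0, 0, 0], 0]
    - [[0, 0, 0], [0, 0, 0], 0]

```text
t: 7.67
tcp_pos: [0.6059, -0.1146, 0.2966]
tool_rot: [0.027, 1.0, 0.001, -0.002]
force: [-0.5, 0.5, 0.2]
finger_gap: 1.004
gripper_force: 0.0
```

Run:
```python
from h import *
s=sense();print(s["t"],s["tcp_pos"],yang(),R.from_quat(s["tool_rot"]).as_matrix()[:,2],to(.6115,-.1128,.192))
p,d=snap("scene","s5"); cv2.imwrite("pics/s5c.png",cv2.resize(p[160:400,240:440,::-1],None,fx=2.5,fy=2.5))
C=cloud("scene",d)
for n,(x,y) in dict(post=(.6115,-.1128),gate=(.6168,-.0033)).items():
    m=(abs(C[...,0]-x)<.04)&(abs(C[...,1]-y)<.045)&(C[...,2]>.195)&(C[...,2]<.225)
    S=C[m]; print(n,len(S),S.mean(0),cv2.minAreaRect((S[:,:2]*1000).astype(np.float32)))
```

```text
7.6667 [ 0.60586198 -0.11456397  0.29655247] 86.91664212170755 [-0.00323318  0.00116549 -0.99999409] [ -5.9   2.  104.5]
post 379 [ 0.61388545 -0.11463149  0.20770442] ((610.7053833007812, -113.25843811035156), (52.46299743652344, 31.713544845581055), 88.01980590820312)
gate 399 [ 0.61852883 -0.00490335  0.2068999 ] ((616.42822265625, -2.840414047241211), (31.361692428588867, 53.0391960144043), 87.54033660888672)
```

View pics/s5c.png

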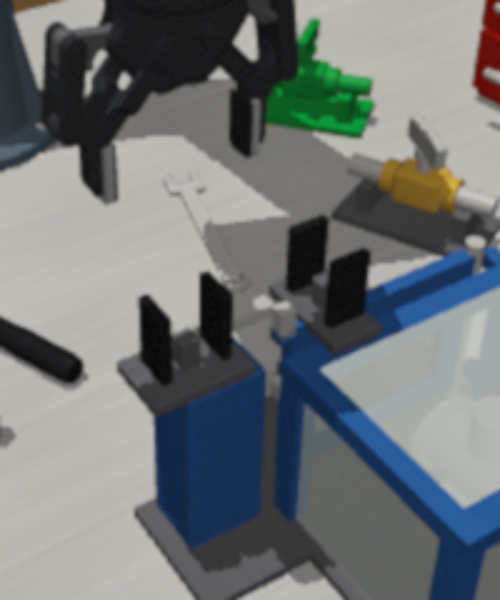

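The crop shows the open fingers at (100,170)/(245,120) over the post tabs (155,340)/(215,315). Both cameras agree on the catch within 1 mm. Descend and squeeze.

Call:
play_rows:
  rows:
    - [[0, 0, 0], [-5, 1, 0], 0]
    - [[0, 0, 0], [0, 0, 30], 0]
    - [[0, 0, 0], [0, 0, 30], 0]
    - [[0, 0, 0], [0, 0, 25], 0]
    - [[0, 0, 0], [0, 0, 19], 0]
    - [[0, 0, 0], [0, 0, 0], 0]
    - [[0, 0, 0], [0, 0, 0], 0.7]
    - [[0, 0, 0], [0, 0, 0], 1]
    - [[0, 0, 0], [0, 0, 0], 1]
    - [[0, 0, 0], [0, 0, 0], 1]
    - [[0, 0, 0], [0, 0, 0], 1]
    - [[0, 0, 0], [0, 0, 0], 1]
  grip_force: 40

```text
t: 8.72
tcp_pos: [0.6131, -0.1123, 0.197]
tool_rot: [0.025, 1.0, 0.001, 0.002]
force: [-0.2, 5.0, 4.9]
finger_gap: 0.385
gripper_force: 41.9
```

Call:
play_rows:
  rows:
    - [[0, 0, 0], [0, 0, 0], 1]
    - [[0, 0, 0], [0, 0, 0], 1]
    - [[0, 0, 0], [0, 0, 0], 1]
    - [[0, 0, 0], [0, 0, 0], 1]
    - [[0, 0, 0], [0, 0, 0], 1]
    - [[0, 0, 0], [0, 0, 0], 1]

```text
t: 9.22
tcp_pos: [0.6131, -0.1123, 0.197]
tool_rot: [0.025, 1.0, 0.001, 0.002]
force: [0.8, 4.9, 5.4]
finger_gap: 0.377
gripper_force: 41.8
```

Call:
play_rows:
  rows:
    - [[0, 0, 0], [0, 0, 0], 0]
    - [[0, 0, 0], [0, 0, 0], 0]
    - [[0, 0, 0], [0, 0, 0], 0]
    - [[0, 0, 0], [0, 0, 0], 0]
    - [[0, 0, 0], [0, 0, 0], 0]
    - [[0, 0, 0], [0, 0, -20], 0]
    - [[0, 0, 0], [0, 0, -40], 0]
    - [[0, 0, 0], [0, 0, -40], 0]
    - [[0, 0, 0], [0, 0, 0], 0]
    - [[0, 0, 0], [0, 0, 0], 0]

```text
t: 10.05
tcp_pos: [0.6135, -0.1148, 0.2977]
tool_rot: [0.026, 1.0, -0.001, 0.004]
force: [-0.5, 0.5, -0.4]
finger_gap: 0.998
gripper_force: 0.0
```

Run:
```python
from h import *
s=sense();print(s["t"],s["tcp_pos"],yang(),R.from_quat(s["tool_rot"]).as_matrix()[:,2],to(.6166,-.0031,.296))
p,d=snap("scene","s6"); cv2.imwrite("pics/s6c.png",cv2.resize(p[160:400,240:440,::-1],None,fx=2.5,fy=2.5))
C=cloud("scene",d)
for n,(x,y) in dict(post=(.6115,-.1128),gate=(.6168,-.0033),handle=(.4265,.2867)).items():
    m=(abs(C[...,0]-x)<.04)&(abs(C[...,1]-y)<.045)&(C[...,2]>.195)&(C[...,2]<.225)
    if n=="handle": m=(np.hypot(C[...,0]-x,C[...,1]-y)<.04)&(C[...,2]>.085)&(C[...,2]<.112)
    S=C[m]; print(n,len(S),S.mean(0),cv2.minAreaRect((S[:,:2]*1000).astype(np.float32)))
```

```text
10.05 [ 0.61346743 -0.11483693  0.2977349 ] 87.07451080574035 [ 0.00693485 -0.00286201 -0.99997186] [  2.6 111.8   1.4]
post 375 [ 0.61366158 -0.11522999  0.20766725] ((610.8457641601562, -113.43238067626953), (36.75700378417969, 30.95746421813965), 89.16289520263672)
gate 390 [ 0.61883359 -0.00494124  0.20717276] ((615.9637451171875, -3.502880096435547), (30.29634666442871, 53.51845169067383), 87.07881164550781)
handle 187 [0.4301242  0.28276646 0.09854757] ((425.0673522949219, 283.5941162109375), (17.16638946533203, 68.00320434570312), 72.07323455810547)
```

View pics/s6c.png

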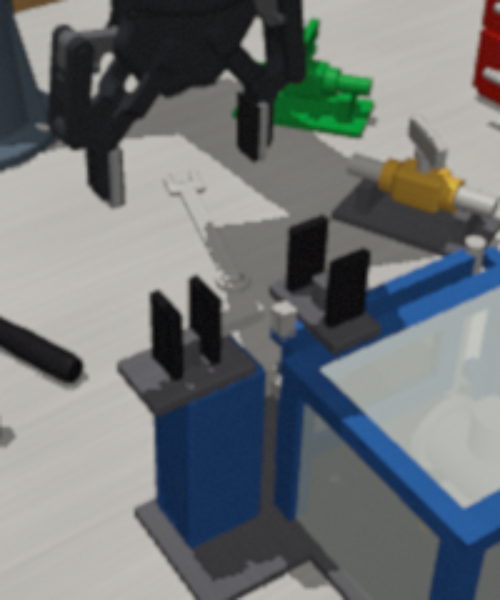

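Post catch measures 36.7 mm, so it is in (tabs at (167,335)/(205,320)). Moving to the gate catch, turning 90°.

Call:
play_rows:
  rows:
    - [[0, 0, 0], [1, 28, 0], 0]
    - [[0, 0, 0], [1, 28, 0], 0]
    - [[0, 0, 0], [0, 28, 0], 0]
    - [[0, 0, 0], [0, 28, 0], 0]
    - [[0, 0, 6], [0, 0, 0], 0]
    - [[0, 0, 6], [0, 0, 0], 0]
    - [[0, 0, 6], [0, 0, 0], 0]
    - [[0, 0, 6], [0, 0, 0], 0]
    - [[0, 0, 6], [0, 0, 0], 0]
    - [[0, 0, 6], [0, 0, 0], 0]
    - [[0, 0, 6], [0, 0, 0], 0]
    - [[0, 0, 6], [0, 0, 0], 0]

```text
t: 11.1
tcp_pos: [0.6142, -0.002, 0.2919]
tool_rot: [0.432, 0.902, -0.001, -0.002]
force: [0.2, 0.2, 0.1]
finger_gap: 1.001
gripper_force: 0.0
```

Call:
play_rows:
  rows:
    - [[0, 0, 6], [0, 0, 0], 0]
    - [[0, 0, 6], [0, 0, 0], 0]
    - [[0, 0, 6], [0, 0, 0], 0]
    - [[0, 0, 6], [0, 0, 0], 0]
    - [[0, 0, 6], [0, 0, 0], 0]
    - [[0, 0, 6], [0, 0, 0], 0]
    - [[0, 0, 6], [0, 0, 0], 0]
    - [[0, 0, 0], [0, 0, 0], 0]
    - [[0, 0, 0], [0, 0, 0], 0]

```text
t: 11.85
tcp_pos: [0.6146, -0.002, 0.2925]
tool_rot: [0.724, 0.69, -0.001, -0.001]
force: [-0.3, -0.4, 0.1]
finger_gap: 1.005
gripper_force: 0.0
```

Run:
```python
from h import *
s=sense();print(s["t"],s["tcp_pos"],yang(),R.from_quat(s["tool_rot"]).as_matrix()[:,2],to(.6163,-.0033,.194),s["q"].round(2))
```

```text
11.85 [ 0.61458557 -0.00196552  0.29254183] -2.767664113640995 [-3.47910442e-03  5.56151717e-04 -9.99993793e-01] [-1.3  2.1 98.5] [-0.18  0.46  1.39 -0.    1.29 -0.14]
```

Call:
play_rows:
  rows:
    - [[0, 0, 0], [-1, 1, 0], 0]
    - [[0, 0, 0], [0, 0, 30], 0]
    - [[0, 0, 0], [0, 0, 30], 0]
    - [[0, 0, 0], [0, 0, 25], 0]
    - [[0, 0, 0], [0, 0, 13], 0]
    - [[0, 0, 0], [0, 0, 0], 0]
    - [[0, 0, 0], [0, 0, 0], 0.7]
    - [[0, 0, 0], [0, 0, 0], 1]
    - [[0, 0, 0], [0, 0, 0], 1]
    - [[0, 0, 0], [0, 0, 0], 1]
    - [[0, 0, 0], [0, 0, 0], 1]
    - [[0, 0, 0], [0, 0, 0], 1]
  grip_force: 60

```text
t: 12.85
tcp_pos: [0.6163, -0.0032, 0.199]
tool_rot: [0.724, 0.689, 0.0, 0.001]
force: [-4.3, -0.1, 7.2]
finger_gap: 0.364
gripper_force: 61.4
```

Call:
play_rows:
  rows:
    - [[0, 0, 0], [0, 0, 0], 1]
    - [[0, 0, 0], [0, 0, 0], 1]
    - [[0, 0, 0], [0, 0, 0], 1]
    - [[0, 0, 0], [0, 0, 0], 1]
    - [[0, 0, 0], [0, 0, 0], 1]
    - [[0, 0, 0], [0, 0, 0], 1]

```text
t: 13.35
tcp_pos: [0.6163, -0.0032, 0.199]
tool_rot: [0.724, 0.689, 0.0, 0.001]
force: [-3.6, -0.7, 8.1]
finger_gap: 0.367
gripper_force: 61.4
```

Run:
```python
from h import *
s=sense();print(s["t"],s["tcp_pos"],yang(),R.from_quat(s["tool_rot"]).as_matrix()[:,2],s["force"],s["ft_torque"])
```

```text
13.35 [ 0.61632949 -0.00318547  0.19898114] -2.8291989570109006 [ 1.28256065e-03 -9.95215490e-04 -9.99998682e-01] [-3.59261411 -0.65551358  8.08682769] [0.03056544 0.78374384 0.18269263]
```

Catch squeezed with the gate shut. Swinging in 5° steps, alternating turn and chord about the hinge at 140 mm.

Call:
play_rows:
  rows:
    - [[0, 0, 2.5], [0, 0, 0], 1]
    - [[0, 0, 0], [0, -12.2, 0], 1]
    - [[0, 0, 5], [0, 0, 0], 1]
    - [[0, 0, 0], [0, -12.2, 0], 1]
    - [[0, 0, 5], [0, 0, 0], 1]
    - [[0, 0, 0], [0, -12.2, 0], 1]
    - [[0, 0, 5], [0, 0, 0], 1]
    - [[0, 0, 0], [0, -12.2, 0], 1]
    - [[0, 0, 2.5], [0, 0, 0], 1]
    - [[0, 0, 0], [0, 0, 0], 1]
    - [[0, 0, 0], [0, 0, 0], 1]

```text
t: 14.27
tcp_pos: [0.5694, 0.0069, 0.199]
tool_rot: [0.833, 0.554, 0.0, 0.002]
force: [-2.4, -2.3, 7.7]
finger_gap: 0.358
gripper_force: 61.5
```

```bash
cat > g.py <<'E'
from h import *
s=sense(); H=np.array([.6163,-.0033])+.14*np.array([np.cos(np.radians(87.2)),np.sin(np.radians(87.2))])
v=H-s["tcp_pos"][:2]; y=R.from_quat(s["tool_rot"]).apply([0,1,0])
print(s["t"],s["tcp_pos"],"tool open",-2.8-yang(s),"pos open",87.2-np.degrees(np.arctan2(v[1],v[0])),"r",np.hypot(*v),s["force"].round(1),s["ft_torque"].round(2),s["finger_gap"],s["gripper_force"],s["q"].round(2))
E
python3 g.py
```

```text
14.2667 [0.56939606 0.00693614 0.19895841] tool open 19.948780490567017 pos open 19.723463172055588 r 0.14029828976311393 [-2.4 -2.3  7.7] [-0.22  0.74  0.46] 0.3583984491416609 61.549952030181885 [-0.18  0.5   1.62 -0.    1.02  0.22]
```

Tracking is exact, so I continue through the detent.

Call:
play_rows:
  rows:
    - [[0, 0, 2.5], [0, 0, 0], 1]
    - [[0, 0, 0], [0, -12.2, 0], 1]
    - [[0, 0, 5], [0, 0, 0], 1]
    - [[0, 0, 0], [0, -12.2, 0], 1]
    - [[0, 0, 5], [0, 0, 0], 1]
    - [[0, 0, 0], [0, -12.2, 0], 1]
    - [[0, 0, 5], [0, 0, 0], 1]
    - [[0, 0, 0], [0, -12.2, 0], 1]
    - [[0, 0, 5], [0, 0, 0], 1]
    - [[0, 0, 0], [0, -12.2, 0], 1]
    - [[0, 0, 5], [0, 0, 0], 1]
    - [[0, 0, 0], [0, -12.2, 0], 1]

```text
t: 15.27
tcp_pos: [0.5118, 0.0499, 0.1989]
tool_rot: [0.941, 0.339, -0.001, 0.002]
force: [-4.9, -12.7, 9.9]
finger_gap: 0.366
gripper_force: 61.8
```

Call:
play_rows:
  rows:
    - [[0, 0, 5], [0, 0, 0], 1]
    - [[0, 0, 0], [0, -12.2, 0], 1]
    - [[0, 0, 5], [0, 0, 0], 1]
    - [[0, 0, 0], [0, -12.2, 0], 1]
    - [[0, 0, 5], [0, 0, 0], 1]
    - [[0, 0, 0], [0, -12.2, 0], 1]
    - [[0, 0, 2.5], [0, 0, 0], 1]
    - [[0, 0, 0], [0, 0, 0], 1]
    - [[0, 0, 0], [0, 0, 0], 1]

```text
t: 16.02
tcp_pos: [0.492, 0.0831, 0.1989]
tool_rot: [0.981, 0.193, -0.001, 0.001]
force: [-8.4, -4.1, 15.6]
finger_gap: 0.364
gripper_force: 62.0
```

```bash
python3 g.py
```

```text
16.0167 [0.49204851 0.08314301 0.198891  ] tool open 64.94266138749104 pos open 65.04016790785289 r 0.14154570051189672 [-8.4 -4.1 15.6] [-0.57  1.39  0.26] 0.3639361535362465 62.02919840812683 [-0.06  0.42  1.79 -0.    0.94  1.13]
```

Call:
play_rows:
  rows:
    - [[0, 0, 2.5], [0, 0, 0], 1]
    - [[0, 0, 0], [0, -12.2, 0], 1]
    - [[0, 0, 5], [0, 0, 0], 1]
    - [[0, 0, 0], [0, -12.2, 0], 1]
    - [[0, 0, 5], [0, 0, 0], 1]
    - [[0, 0, 0], [0, -12.2, 0], 1]
    - [[0, 0, 5], [0, 0, 0], 1]
    - [[0, 0, 0], [0, -12.2, 0], 1]
    - [[0, 0, 2.5], [0, 0, 0], 1]
    - [[0, 0, 0], [0, 0, 0], 1]
    - [[0, 0, 0], [0, 0, 0], 1]
    - [[0, 0, 0], [0, 0, 0], 1]

```text
t: 17.02
tcp_pos: [0.4811, 0.1313, 0.1989]
tool_rot: [1.0, 0.019, -0.002, 0.001]
force: [-9.7, -2.7, 18.2]
finger_gap: 0.366
gripper_force: 62.1
```

```bash
python3 g.py
python3 - <<'E'
from h import *
p,d=snap("top","t7"); cv2.imwrite("pics/t7c.png",cv2.resize(p[100:300,150:420,::-1],None,fx=2.8,fy=2.8))
E
```

```text
17.0167 [0.48113959 0.13129716 0.19885637] tool open 84.99202858179585 pos open 85.08838793347158 r 0.14209587193353074 [-9.7 -2.7 18.2] [-0.33  1.53  0.18] 0.366104905730123 62.11656332015991 [ 0.04  0.42  1.79 -0.    0.94  1.58]
```

View pics/t7c.png

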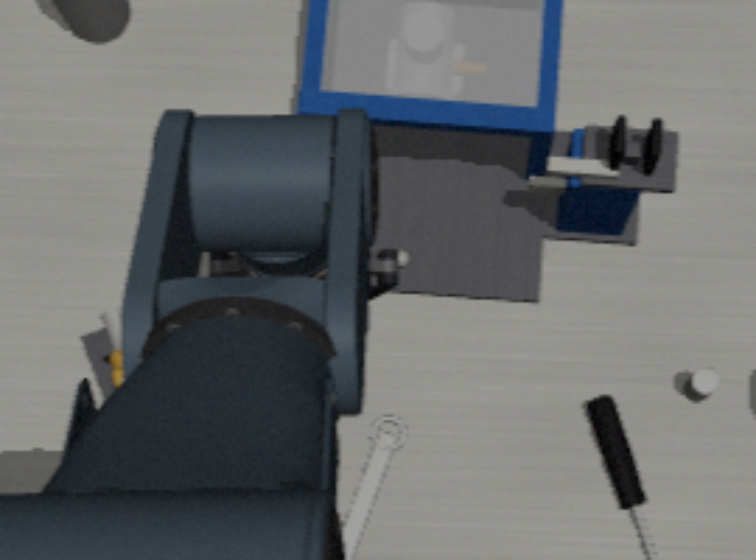

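The picture shows the cage front open, the post tabs squeezed in at (620,140)/(652,145), and the socket at (703,382) undisturbed. The gate is held at about 85°.

```bash
python3 -c "
from station import *
print(sign_off())"
```

```text
the job is handed in; nothing more can be done
None
```

I handed the job in at about 17 s with the vent valve near half open (about 47°), the post catch squeezed in and the gripped gate held about 85° open. The valve was hidden behind the arm in the last picture, so its angle is from my earlier look, and sign-off returned no verdict.

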